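Weigh the bottle at the back of the rack

TASK

The white-capped vial on the bench has just been weighed and the small clear bottle with the orange contents is next, but it stands at the back of the blue rack behind two taller bottles. First stand these two, the blue-capped one and the slim spray bottle, upright on the white tray, then take the orange bottle out and gently set it upright on the middle of the balance's pan. Put the weighed vial into the well that this leaves empty and only then return the two tall bottles to their own wells, without disturbing the other small bottles in the rack or the petri dish.

Things in the scene. Friction and masses are not known exactly. Their poses are not given: they have to be found in the camera images.
- rack: Fixed blue block, 150 x 190 mm (its x, y), 28 mm high, with round wells 22 mm deep (floor at z = 6 mm), mouths chamfered 3 mm. Origin: centre of its underside, z up. x points away from the robot. Wells (x, y; diameter, mm): blue-capped bottle (-26, 42; 82), spray bottle (-12, -38; 58), back middle with the orange bottle (38, 0; 58), back left (44, 68; 46), back right (44, -66; 38).
- balance: Fixed flat compact balance, 188 x 155 mm (its x, y), with a dark pan (108 x 124 mm) and a display and keys in front of it. Origin: centre of its underside, z up. x points away from the robot. The pan's flat top is 38 mm above the origin and its middle lies at x = 28 mm, y = 0.
- tray: Fixed empty white tray, 96 x 204 mm (its x, y), floor 4 mm thick, rim 14 mm high and 4 mm thick. Room for two bottles side by side along its y, each about 46 mm from the middle. Origin: centre of its underside, z up.
- blue_cap_bottle: Loose clear round bottle with a blue cap, at the front left of the rack, 67 mm wide, 132 mm high, about 0.34 kg. Straight sides from 0 to 85 mm, shoulder and 34 mm cap above. Origin: centre of its underside, z up.
- spray_bottle: Loose slim white bottle with a white top, at the front right of the rack, 43 mm wide, 155 mm high, about 0.14 kg. Straight sides up to 105 mm, narrowing above. Origin: centre of its underside, z up.
- orange_bottle: Loose small clear bottle with orange contents and a black cap, in the back middle well of the rack, 39 mm wide, 103 mm high, about 0.09 kg. Straight sides up to 68 mm, narrowing to the cap above. Origin: centre of its underside, z up. It is to be weighed next.
- white_vial: Loose clear round vial, nearly empty, with a white cap, standing alone on the bench, 44 mm wide, 102 mm high, about 0.05 kg. Straight sides up to 83 mm. Origin: centre of its underside, z up. It has been weighed and goes into the rack.
- red_cap_bottle: Loose small bottle with a red cap in the back left well of the rack, 33 mm wide, 67 mm high. Origin: centre of its underside, z up. To be left alone.
- brown_dropper: Loose very small brown bottle with a black cap in the back right well of the rack, 25 mm wide, 69 mm high. Origin: centre of its underside, z up. To be left alone.
- petri_dish: Loose low round dish with tan contents on the bench, 59 mm wide, 14 mm high. Origin: centre of its underside, z up. To be left alone. Unlisted and fixed round the work: a bag-covered instrument 0.4 m high at the back (x over 0.67 m, y -0.16 to 0.06 m), a centrifuge at the left (y over 0.27 m), a hotplate at the right (x over 0.5 m, y below -0.26 m).
Not all that is in view belongs to the job. There is more than one size of the blue_cap_bottle; the one meant has the size given above.

How it is judged (in metres and radians):
On the way, in this order (a step that is already met when the one before it is completed fails the run):
1. both tall bottles stand upright and released on the tray while the orange bottle is still in its well (x of blue_cap_bottle in the frame of tray between -0.03 and 0.03 m and y of blue_cap_bottle in the frame of tray between -0.08 and 0.08 m and z of each of blue_cap_bottle, spray_bottle in the frame of tray below 0.012 m and angle between each of blue_cap_bottle, spray_bottle, orange_bottle's own z axis and vertical below 0.1 rad and linear speed of each of blue_cap_bottle, spray_bottle, orange_bottle below 0.03 m/s and contact force between the fingers and blue_cap_bottle below 0.3 N and x of spray_bottle in the frame of tray between -0.03 and 0.03 m and y of spray_bottle in the frame of tray between -0.08 and 0.08 m and contact force between the fingers and spray_bottle below 0.3 N and x of orange_bottle in the frame of rack between 0.026 and 0.05 m and y of orange_bottle in the frame of rack between -0.012 and 0.012 m and z of orange_bottle in the frame of rack below 0.012 m and contact force between the fingers and orange_bottle below 0.3 N), for 0.2 s.
2. the orange bottle stands upright and released on the middle of the pan (x of orange_bottle in the frame of balance between 0.013 and 0.043 m and y of orange_bottle in the frame of balance between -0.015 and 0.015 m and z of orange_bottle in the frame of balance between 0.03 and 0.046 m and angle between orange_bottle's own z axis and vertical below 0.1 rad and linear speed of orange_bottle below 0.03 m/s and contact force between the fingers and orange_bottle below 0.3 N), for 0.2 s.
3. the white vial stands released in the back middle well while both tall bottles are still on the tray (x of white_vial in the frame of rack between 0.026 and 0.05 m and y of white_vial in the frame of rack between -0.012 and 0.012 m and z of white_vial in the frame of rack below 0.012 m and angle between each of white_vial, blue_cap_bottle, spray_bottle's own z axis and vertical below 0.1 rad and linear speed of each of white_vial, blue_cap_bottle, spray_bottle below 0.03 m/s and contact force between the fingers and white_vial below 0.3 N and x of blue_cap_bottle in the frame of tray between -0.03 and 0.03 m and y of blue_cap_bottle in the frame of tray between -0.08 and 0.08 m and z of each of blue_cap_bottle, spray_bottle in the frame of tray below 0.012 m and contact force between the fingers and blue_cap_bottle below 0.3 N and x of spray_bottle in the frame of tray between -0.03 and 0.03 m and y of spray_bottle in the frame of tray between -0.08 and 0.08 m and contact force between the fingers and spray_bottle below 0.3 N), for 0.2 s.
At the end, for the whole second after the job is handed in: The orange bottle stands on the pan within 15 mm of its middle along each side; the white vial (back middle) and the two tall bottles (own wells) stand seated in the rack, within 12 mm of the wells' middles; all upright, released and at rest (all of step 2 and x of white_vial in the frame of rack between 0.026 and 0.05 m and y of white_vial in the frame of rack between -0.012 and 0.012 m and z of each of white_vial, blue_cap_bottle, spray_bottle in the frame of rack below 0.012 m and angle between each of white_vial, blue_cap_bottle, spray_bottle's own z axis and vertical below 0.1 rad and linear speed of each of white_vial, blue_cap_bottle, spray_bottle below 0.03 m/s and contact force between the fingers and white_vial below 0.3 N and x of blue_cap_bottle in the frame of rack between -0.038 and -0.014 m and y of blue_cap_bottle in the frame of rack between 0.03 and 0.054 m and contact force between the fingers and blue_cap_bottle below 0.3 N and x of spray_bottle in the frame of rack between -0.024 and 0 m and y of spray_bottle in the frame of rack between -0.05 and -0.026 m and contact force between the fingers and spray_bottle below 0.3 N); the robot touches nothing.
It fails at once if the red-capped bottle, the dropper or the petri dish is moved by more than 20 mm or tipped (distance of any of red_cap_bottle, brown_dropper, petri_dish from where it was at the start of the episode above 0.02 m or angle between any of red_cap_bottle, brown_dropper, petri_dish's own z axis and vertical above 0.35 rad).
It fails at once if one of the four bottles to be moved is tipped over (angle between any of blue_cap_bottle, spray_bottle, orange_bottle, white_vial's own z axis and vertical above 0.7 rad).
It fails at once if the orange bottle is dropped or struck down onto the pan (faster than 0.6 m/s close above it) (x of orange_bottle in the frame of balance between -0.022 and 0.078 m and y of orange_bottle in the frame of balance between -0.05 and 0.05 m and z of orange_bottle in the frame of balance below 0.06 m and linear speed of orange_bottle above 0.6 m/s).
It also fails if it takes over 144 s, if anything falls off the work surface, if the arm or the gripper's body presses on something with over 40 N, if the wrist force passes 120 N, or if a joint passes its speed limit or range.

ROBOT

A 7-joint arm with a two-finger parallel gripper is mounted at the origin on a cart in front of the work surface, level with it; the furniture and walls round the work are solid. World frame = base frame: x ahead of the robot, y to its left, z up, the work surface at z = 0. Lengths are in mm, angles in rad, forces in N, time in s.
With the tool pointing down it reaches from about 350 to 900 mm from the base axis. Payload 7.2 kg.
Tool frame: the origin (TCP) lies at the very end of the fingers, on their centre line; the grasp point (between the pads) lies 19 mm behind it; z points along the fingers, y is the line along which they close (so a half turn about z gives the same grasp; the last joint's range is limited). The gripper opens to 85 mm and grips with 20 to 120 N. Pads are 22 mm wide; open, the fingers measure 114 mm over their backs; the gripper's body (76 mm by 85 mm) begins 54 mm behind the grasp point. The pads swing forward as they close: fully open they stand 13 mm farther back than shut.
Start: joints at [1.24, 0.411, -0.013, 1.596, 0.006, 1.134, -0.082], TCP at [162.354, -603.548, 231.297] pointing down, gripper open.
Joint ranges: [-2.95, 2.95], [-0.29, 1.99], [-1.47, 1.44], [0.14, 2.54], [-1.03, 4.17], [0.13, 1.85], [-2.86, 2.86]. Speed limits (rad/s): [2.39, 2.39, 3.01, 3.01, 3.14, 3.14, 3.14].

INTERFACE

Orientations are given as a unit quaternion [w, x, y, z].
In Python, from plant import arm, get_image, camera_params, sign_off, search_frame, trace, landmark_of, readout gives the robot as it stands. The module is installed in compiled form; this text tells all that it offers. Calls block until the motion is done:
- arm.reach(position, orientation): joint-space move of the TCP to a pose.
- arm.move_straight(position, ori=None, max_speed=150): straight line of the TCP; ori=None keeps the orientation; max_speed is the mean speed in mm/s.
- arm.move_joints(angles): joint-space move.
- arm.move_gripper(opening, squeeze=None): opening from 0.0 (shut) to 1.0 (fully open); squeeze is the grip in N (None keeps the last); returns when the fingers have stopped.
- arm.hold(seconds).
- arm.solve_ik(position, orientation): joint angles nearest the present ones, or None.
- get_image(name): name is "side" or "top" or "wrist"; returns the picture (400x640x3 uint8, red, green, blue); there is no depth.
- camera_params(name): a dict with "K" (3x3 intrinsics, pixels), "dist" ([k1, k2, p1, p2, k3] as OpenCV has them; the pictures are not rectified), "R" (3x3) and "t" (3): a world point X has camera coordinates R X + t. Camera axes: x right, y down, z forward; pixel columns grow to the right and rows downward; lengths in mm; the calibration is good to about 2 mm. A picture is of the moment at which its call begins: read the wrist's pose just before it. camera_params takes no time and is no camera call; for the wrist camera it gives the pose at the moment of the call.
A pose or a line that the arm cannot do raises arm.Unreachable and nothing moves.
- sign_off(): hands the job in; it is judged then, once.
Trained networks look in the newest picture that a camera, given by its name, has taken for a name from the list of things; names that differ only in an ending like _2 or _b are one class to them, and where a whole thing is asked for, a point or a joint stands for the part that bears it (a point fixed in the world has none). Each returns a list of dicts, best first, with "score" (0 to 1); they miss things now and then, are a little off and sometimes report something else, mostly with a low value. They report only what shows in the picture. A call takes as long as a camera call. They do not tell look-alikes from the thing itself.
- search_frame(camera, label): "extent" ([left, top, right, bottom] in pixels, round what is visible of it).
- trace(camera, label): "region" (400x640 bool, what is visible of it) and "extent" ([left, top, right, bottom] in pixels, round what is visible of it).
- landmark_of(camera, label): "point" ([row, column] in pixels: a listed point, or the origin of a listed thing).
Readings, each from a call of its own:
- readout.get_t(): time.
- readout.get_qpos(): joint angles.
- readout.get_dq(): joint speeds.
- readout.get_effort(): joint torques, N m.
- readout.get_position(): TCP position.
- readout.get_ee_rot(): TCP orientation.
- readout.get_wrist_force(): force on the tool from outside, world axes, zero at the start.
- readout.get_ft_torque(): the same for the moment, N m.
- readout.get_gripper_width(): opening from 0.0 (shut) to 1.0 (fully open).
- readout.get_gripper_force(): force on a finger pad.
Only numpy, scipy, OpenCV 4.12 (cv2) and the standard library are available. Lean on these libraries where they do the work, as an engineer would, in place of code of your own. Each camera call takes 0.05 s, during which the arm holds its last target. There are 200 camera calls.

## Working session

There is one attempt and no reset: what is moved stays moved. The work goes in short steps, each a Python script; the robot and the scene stay as the last script left them, time stands still between calls to the robot, and variables do not carry over. Pictures are saved under pics/ and viewed, at most 14 in all, crops included, and the job is handed in when it is done.

```bash
mkdir -p pics; ls
python3 - <<'E'
from plant import *
import cv2
for n in("side","top"):
    cv2.imwrite(f"pics/{n}0.png",get_image(n)[:,:,::-1])
    p=camera_params(n);print(n,p["K"],p["dist"],p["R"],p["t"])
    for l in["rack","balance","tray","blue_cap_bottle","spray_bottle","orange_bottle","white_vial","red_cap_bottle","brown_dropper","petri_dish"]:
        print(l,[(round(d["score"],2),[round(float(x)) for x in d["point"]]) for d in landmark_of(n,l)][:3],[(round(d["score"],2),[round(float(x)) for x in d["extent"]]) for d in search_frame(n,l)][:3])
print(readout.get_t(),readout.get_ee_rot())
E
```

```text
pics
side [[484.28041549   0.         317.3343673 ]
 [  0.         484.28041549 198.2075327 ]
 [  0.           0.           1.        ]] [-0.07204749  0.          0.          0.          0.        ] [[ 0.84985553 -0.52698871  0.00533636]
 [-0.24223058 -0.39958909 -0.88411136]
 [ 0.46804906  0.7500743  -0.46724578]] [-460.41939181  115.6508062   949.48301755]
rack [(0.64, [207, 353])] [(0.56, [354, 189, 398, 234])]
balance [] [(0.4, [354, 151, 371, 216])]
tray [(0.74, [188, 254])] []
blue_cap_bottle [] []
spray_bottle [(0.82, [215, 357])] [(0.78, [355, 152, 372, 214])]
orange_bottle [(0.62, [205, 366])] [(0.53, [368, 160, 380, 203])]
white_vial [(0.7, [274, 342])] [(0.16, [356, 188, 397, 233])]
red_cap_bottle [] []
brown_dropper [(0.8, [215, 384])] [(0.5, [382, 189, 395, 213])]
petri_dish [(0.41, [229, 280])] [(0.37, [355, 149, 372, 217])]
top [[496.33645109   0.         328.28109376]
 [  0.         496.33645109 196.78132597]
 [  0.           0.           1.        ]] [0.01074725 0.         0.         0.         0.        ] [[ 0.02747528 -0.9996088   0.00522951]
 [-0.99367356 -0.02788
[... 217 characters left out ...]
(0.7, [214, 203, 299, 247])]
blue_cap_bottle [(0.67, [236, 378]), (0.66, [180, 328]), (0.54, [153, 318])] [(0.88, [369, 224, 390, 245]), (0.58, [315, 163, 342, 193])]
spray_bottle [(0.74, [178, 357])] [(0.87, [351, 166, 373, 186])]
orange_bottle [(0.52, [161, 345])] [(0.62, [337, 145, 357, 163])]
white_vial [(0.78, [243, 416])] [(0.76, [408, 232, 436, 245]), (0.41, [302, 136, 387, 206]), (0.31, [323, 236, 347, 258])]
red_cap_bottle [(0.53, [151, 322])] [(0.67, [311, 141, 326, 161])]
brown_dropper [(0.55, [240, 418]), (0.45, [155, 371])] [(0.5, [365, 149, 379, 161])]
petri_dish [(0.6, [245, 333])] [(0.62, [325, 233, 349, 258])]
2.1 [1.40069242e-06 9.91381115e-01 1.31009484e-01 1.70119232e-05]
```

Run:
```python
import cv2
t=cv2.imread("pics/top0.png")[100:300,180:460];cv2.imwrite("pics/top0c.png",cv2.resize(t,(784,560),interpolation=2))
t=cv2.imread("pics/side0.png")[120:320,160:440];cv2.imwrite("pics/side0c.png",cv2.resize(t,(784,560),interpolation=2))
```

```text
(no output)
```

View pics/top0c.png

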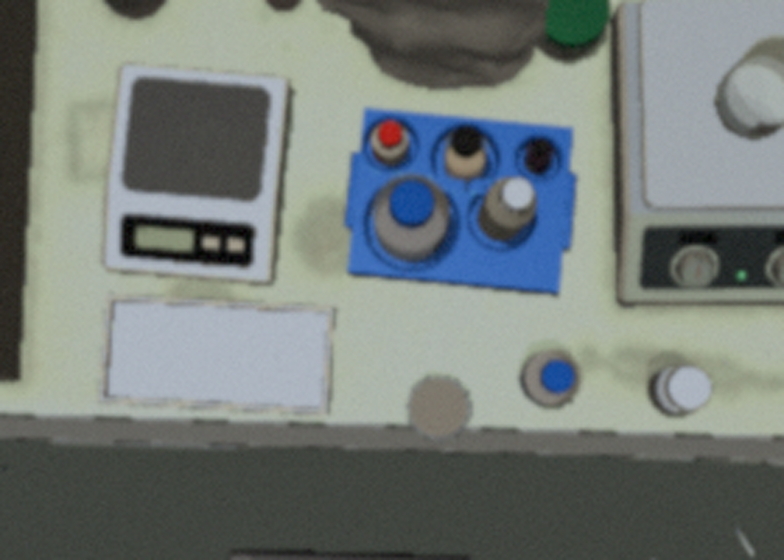

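View pics/side0c.png

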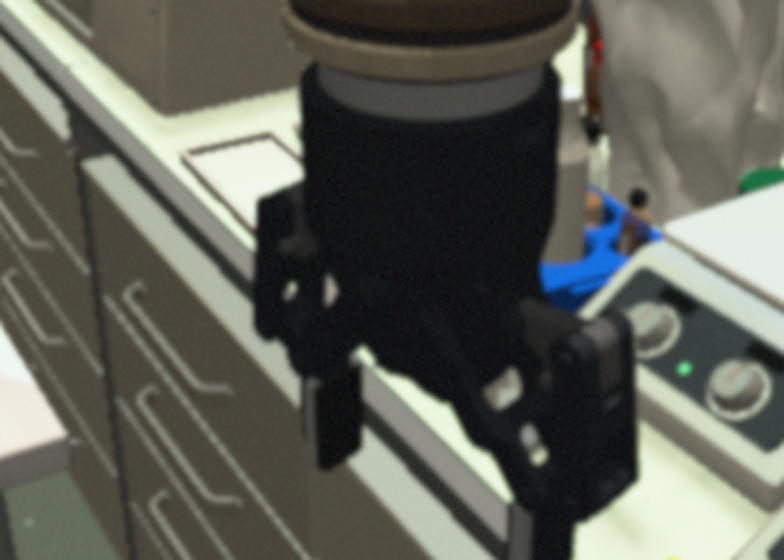

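The top view shows, in full-image pixels, the rack centre at about (345,172), the balance at (251,160), the tray at (258,225) and the vial at (424,238). The petri dish is at (337,244). The blue-cap bottle in the rack is at (326,173), and its smaller look-alike is at (378,235). In the side view the arm hides most of the work area. Next I'll take coarse positions, then wrist views.

```bash
cat > h.py <<'E'
from plant import *
import numpy as np, cv2
from scipy.spatial.transform import Rotation as Ro
def ray(p,uv):
    n=cv2.undistortPoints(np.array([[uv]],float),p["K"],p["dist"])[0,0]
    R,t=np.array(p["R"]),np.array(p["t"])
    return -R.T@t, R.T@np.r_[n,1]
def onz(p,uv,z):
    o,d=ray(p,uv); return o+d*(z-o[2])/d[2]
def proj(p,X):
    return cv2.projectPoints(np.array(X,float).reshape(-1,3),cv2.Rodrigues(np.array(p["R"]))[0],np.array(p["t"],float),p["K"],p["dist"])[0][:,0]
def meet(obs):  # least-squares meeting point of rays [(params,uv)]
    A=np.zeros((3,3));b=np.zeros(3)
    for p,uv in obs:
        o,d=ray(p,uv);d/=np.linalg.norm(d);M=np.eye(3)-np.outer(d,d);A+=M;b+=M@o
    return np.linalg.solve(A,b)
def down(yaw):  # tool down, closing line (tool y) along angle: yaw=0 -> y axis
    q=(Ro.from_euler('z',yaw)*Ro.from_euler('x',np.pi)).as_quat()
    return [q[3],q[0],q[1],q[2]]
E
python3 - <<'E'
from h import *
np.set_printoptions(precision=1,suppress=True)
p=camera_params("top")
c=lambda u,v:(180+u/2.8,100+v/2.8)
for n,z,l in(("rack",28,[(365,108),(573,128),(558,294),(348,274)]),("bal",33,[(122,65),(291,80),(272,283),(105,268)]),("pan",38,[(125,77),(272,87),(260,201),(122,187)]),("tray",14,[(112,297),(335,307),(328,411),(105,400)]),("vial",102,[(688,388)]),("blue",132,[(410,203)]),("spray",155,[(517,195)]),("or",103,[(466,140)]),("petri",14,[(440,405)]),("blue2",100,[(557,377)])):
    P=np.array([onz(p,c(*q),z) for q in l]);print(n,P.mean(0),*[x[:2] for x in P])
p=camera_params("wrist");print(p["K"],p["dist"],p["t"]); C=-p["R"].T@p["t"];print(C,readout.get_position(),p["R"], Ro.from_quat(np.roll(readout.get_ee_rot(),-1)).as_matrix())
for pos in([420,60,420],[400,-60,420],[420,150,420],[380,-150,420],[330,60,420]):
    for y in(0,np.pi/2,-np.pi/2): print(pos,y,arm.solve_ik(pos,down(y)))
E
```

```text
rack [ 563.5 -123.4   28. ] [645.5 -34.7] [ 632.5 -222.9] [ 481.7 -211.8] [494.4 -24.3]
bal [580.7 112.8  33. ] [677.5 185.2] [668.1  32.5] [483.9  42.6] [493.1 191. ]
pan [611.8 116.   38. ] [665.3 180.9] [660.   48.9] [556.3  55.5] [565.4 178.6]
tray [421.   88.5  14. ] [469.1 187.6] [465.7 -13. ] [372.5  -9.9] [376.9 189.1]
vial [ 399.2 -313.3  102. ] [ 399.2 -313.3]
blue [543.4 -78.1 132. ] [543.4 -78.1]
spray [ 548.6 -164.1  155. ] [ 548.6 -164.1]
or [ 603.2 -123.9  103. ] [ 603.2 -123.9]
petri [ 380.6 -109.6   14. ] [ 380.6 -109.6]
blue2 [ 405.3 -204.5  100. ] [ 405.3 -204.5]
[[308.    0.  320.9]
 [  0.  308.  195.5]
 [  0.    0.    1. ]] [-0.  0.  0.  0.  0.] [-625.7  -38.6  378.9]
[ 235.  -584.5  373.9] [ 162.3 -603.5  231.3] [[ 0.3 -1.   0. ]
 [-0.9 -0.2  0.3]
 [-0.3 -0.1 -1. ]] [[ 1.   0.3  0. ]
 [ 0.3 -1.   0. ]
 [ 0.   0.  -1. ]]
[420, 60, 420] 0 [ 0.7 -0.  -1.   1.7 -0.   1.5 -1.8]
[420, 60, 420] 1.5707963267948966 [ 0.1 -0.  -0.3  1.7 -0.   1.5 -0.2]
[420, 60, 420] -1.5707963267948966 [-1.3 -0.2  0.9  1.8  0.2  1.5  2.7]
[400, -60, 420] 0 [ 0.7 -0.1 -0.6  1.7 -0.   1.5 -1.5]
[400, -60, 420] 1.5707963267948966 [ 0.8 -0.1 -0.7  1.7 -0.   1.5  0.1]
[400, -60, 420] -1.5707963267948966 None
[420, 150, 420] 0 [ 0.6  0.1 -1.1  1.6  0.1  1.5 -2.1]
[420, 150, 420] 1.5707963267948966 [ 0.4  0.  -0.9  1.6  0.   1.5 -0.5]
[420, 150, 420] -1.5707963267948966 [ 0.8  0.1 -1.4  1.6  0.1  1.5  2.6]
[380, -150, 420] 0 [ 0.7 -0.1 -0.4  1.7 -0.   1.5 -1.3]
[380, -150, 420] 1.5707963267948966 [ 0.9 -0.1 -0.6  1.7 -0.   1.5  0.3]
[380, -150, 420] -1.5707963267948966 [ 0.6 -0.1 -0.3  1.7 -0.   1.5 -2.9]
[330, 60, 420] 0 [ 0.4 -0.2 -0.6  1.8 -0.1  1.5 -1.7]
[330, 60, 420] 1.5707963267948966 [ 0.6 -0.2 -0.7  1.8 -0.1  1.5 -0.1]
[330, 60, 420] -1.5707963267948966 [-0.8 -0.3  0.4  1.9  0.1  1.5  2.7]
```

Run:
```python
from h import *
import pickle
D={}
arm.reach([330,-380,330],down(0))
for i,pos in enumerate(([400,-200,330],[430,-110,330],[430,20,330],[430,130,330])):
    arm.reach(pos,down(0)); p=camera_params("wrist"); im=get_image("wrist"); 
    det={}
    for l in["rack","balance","tray","blue_cap_bottle","spray_bottle","orange_bottle","white_vial","petri_dish"]:
        det[l]=[(d["score"],d["point"]) for d in landmark_of("wrist",l)]
    D[i]=(p,im,det); cv2.imwrite(f"pics/w{i}.png",im[:,:,::-1])
pickle.dump(D,open("w.pkl","wb"))
cv2.imwrite("pics/side1.png",get_image("side")[:,:,::-1])
t=cv2.imread("pics/side1.png")[100:300,200:480];cv2.imwrite("pics/side1c.png",cv2.resize(t,(784,560),interpolation=2))
print(readout.get_qpos(),readout.get_t())
```

```text
[ 0.18992737  0.0694071  -0.61550099  1.81747408  0.04207593  1.26760574
 -2.00850965] 7.45
```

View pics/w1.png

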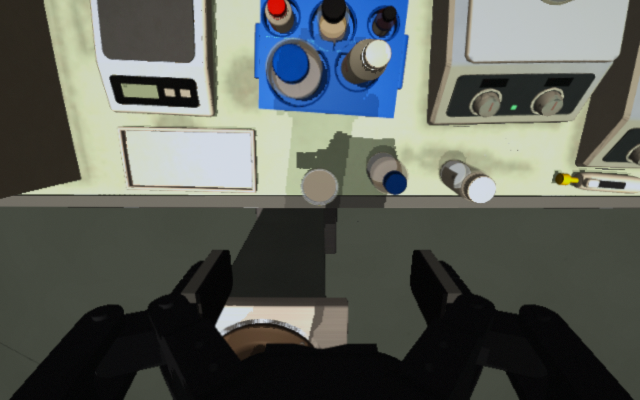

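View pics/w3.png

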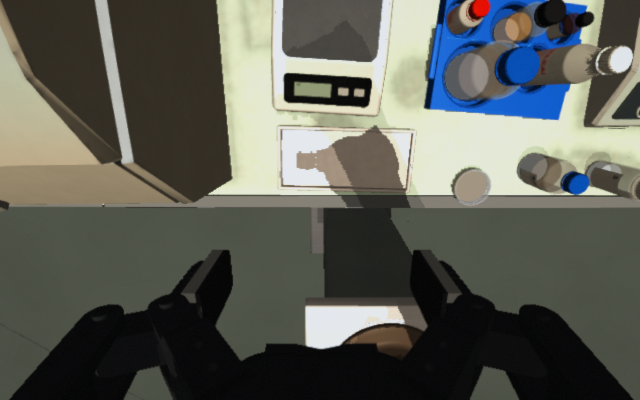

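View pics/side1c.png

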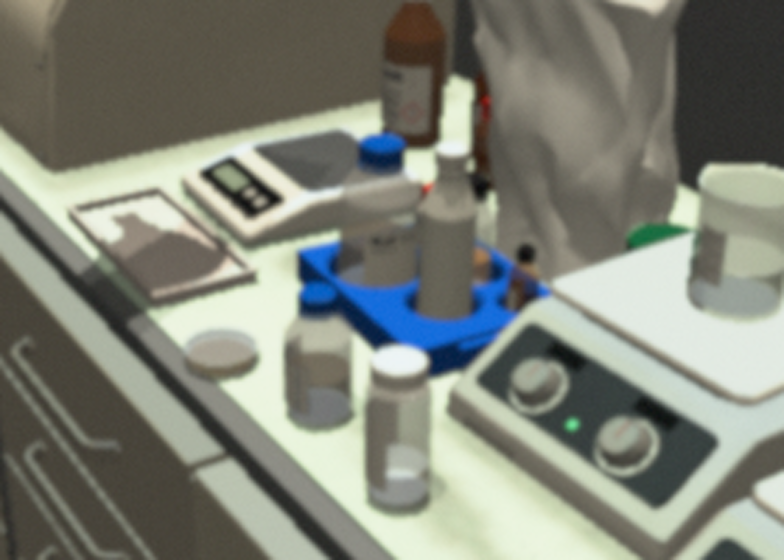

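w1 shows the rack at about (330,60), with the blue cap at (291,63), the spray top at (376,53), the orange bottle's black cap at (333,10) and the vial cap at (480,188). w3 shows the tray at (346,158) and the balance at (330,55). The side view shows that only the in-rack blue bottle is the full-size one. Next I'll triangulate and overlay the models.

```bash
cat > ov.py <<'E'
from h import *
import pickle
D=pickle.load(open("w.pkl","rb"))
np.set_printoptions(precision=1,suppress=True)
R2=lambda a:np.array([[np.cos(a),-np.sin(a)],[np.sin(a),np.cos(a)]])
def place(pose,xy): return np.array(pose[:2])+np.array(xy)@R2(pose[2]).T
def rect(cx,cy,w,h): return [(cx+w/2,cy+h/2),(cx+w/2,cy-h/2),(cx-w/2,cy-h/2),(cx-w/2,cy+h/2)]
def circ(cx,cy,r): return [(cx+r*np.cos(a),cy+r*np.sin(a)) for a in np.linspace(0,6.28,40)]
WELL={"blue":(-26,42,82),"spray":(-12,-38,58),"mid":(38,0,58),"bl":(44,68,46),"br":(44,-66,38)}
def draw(im,p,S,poly,z,col,off):
    q=(proj(p,np.c_[poly,np.full(len(poly),z)])-off)*S
    cv2.polylines(im,[np.int32(q*8)],True,col,1,cv2.LINE_AA,3)
def overlay(src,p,box,S,rack,bal,tray,objs,name):
    l,t,r,b=box;im=cv2.resize(src[t:b,l:r,::-1],None,fx=S,fy=S,interpolation=2);o=np.array([l,t])+.0
    draw(im,p,S,place(rack,rect(0,0,150,190)),28,(0,255,255),o)
    for x,y,d in WELL.values(): draw(im,p,S,place(rack,circ(x,y,d/2+3)),28,(0,255,255),o)
    draw(im,p,S,place(bal,rect(28,0,108,124)),38,(0,255,0),o)
    draw(im,p,S,place(tray,rect(0,0,96,204)),14,(0,0,255),o)
    for x,y,z,d in objs: draw(im,p,S,circ(x,y,d/2),z,(255,0,255),o)
    cv2.imwrite(name,im)
E
python3 - <<'E'
from ov import *
pt=camera_params("top")
T={"rack":(170,346),"balance":(161,252),"tray":(225,257)}
for l in["rack","balance","tray","blue_cap_bottle","spray_bottle","orange_bottle","white_vial","petri_dish"]:
    print(l)
    for i in D:
        print("  ",i,[(round(s,2),np.round(q,0),onz(D[i][0],(q[1],q[0]),0)[:2]) for s,q in D[i][2][l]][:2])
    if l in T: print("  top",onz(pt,T[l][::-1],0))
for nm,obs in dict(bluetop=[(D[1][0],(291,63)),(D[3][0],(519,65)),(pt,(326.4,172.5))],spraytop=[(D[1][0],(376,53)),(D[3][0],(613,60)),(pt,(364.6,169.6))],orangetop=[(D[1][0],(333,10)),(D[3][0],(548,14)),(pt,(346.4,150))],vialtop=[(D[1][0],(480,188)),(pt,(425.7,238.6))]).items(): print(nm,meet(obs))
# fingertip in tool frame
p=D[1][0];C=-p["R"].T@p["t"];tcp=np.array([430,-110,330])
for uv in((222,252),(418,252)):
    o,d=ray(p,uv);s=np.sign(d[1])*42.5; k=(tcp[1]+s-o[1])/d[1];print("tip-tcp",o+d*k-tcp)
rack=(563.5,-123.4,-.069);bal=(583.7,114,-.061);tray=(421,88.5,-.02)
src=cv2.imread("pics/top0.png")[:,:,::-1]
overlay(src,pt,(190,100,450,290),3,rack,bal,tray,[(399.2,-313.3,102,40),(543.4,-78.1,132,34),(380.6,-109.6,14,59)],"pics/ov_top.png")
overlay(D[1][1],D[1][0],(80,0,530,220),1.77,rack,bal,tray,[(399.2,-313.3,102,40),(543.4,-78.1,138,34),(380.6,-109.6,14,59)],"pics/ov_w1.png")
E
```

```text
rack
   0 [(0.86, array([ 37., 266.]), array([ 561.8, -125.9]))]
   1 [(0.87, array([ 59., 332.]), array([ 563.5, -124.8])), (0.45, array([171., 451.]), array([ 401.3, -315.8]))]
   2 [(0.61, array([ 57., 424.]), array([ 566.6, -127. ]))]
   3 []
  top [ 572.3 -127.8    0. ]
balance
   0 [(0.85, array([27., 95.]), array([579.6, 116.8])), (0.51, array([140., 131.]), array([418.6,  90.5]))]
   1 [(0.73, array([ 49., 164.]), array([577.9, 113.5]))]
   2 [(0.79, array([ 48., 253.]), array([577.7, 115.2]))]
   3 [(0.73, array([ 47., 332.]), array([579.1, 115.2]))]
  top [588.8 114.5   0. ]
tray
   0 [(0.93, array([141., 129.]), array([418. ,  94.6]))]
   1 [(0.91, array([160., 192.]), array([416.9,  90.6]))]
   2 [(0.62, array([162., 275.]), array([413.5,  91.1]))]
   3 [(0.55, array([161., 346.]), array([415.9,  91.5]))]
  top [424.8  94.5   0. ]
blue_cap_bottle
   0 [(0.7, array([144., 320.]), array([ 412.2, -200.4])), (0.68, array([ 51., 231.]), array([543.9, -75.5]))]
   1 [(0.71, array([ 72., 297.]), array([545.6, -76. ])), (0.63, array([163., 379.]), array([ 413.4, -201. ]))]
   2 [
[... 864 characters left out ...]
151., 395.]), array([ 401.2, -316.7]))]
   1 [(0.69, array([174., 450.]), array([ 395.7, -313.9]))]
   2 [(0.96, array([170., 530.]), array([ 402.9, -313.7]))]
   3 [(0.96, array([168., 597.]), array([ 406.8, -316.2]))]
petri_dish
   0 [(0.6, array([165., 262.]), array([ 379.5, -111.1]))]
   1 [(0.96, array([184., 319.]), array([ 378.3, -107. ]))]
   2 [(0.65, array([184., 401.]), array([ 379.6, -108.2])), (0.56, array([ 27., 474.]), array([ 607. , -194.6]))]
   3 [(0.78, array([182., 468.]), array([ 382. , -106.5]))]
bluetop [543.7 -78.4 129.8]
spraytop [ 549.8 -163.7  150.4]
orangetop [ 602.8 -123.5   96.4]
vialtop [ 399.6 -315.    94.6]
tip-tcp [13.7 42.5 24.6]
tip-tcp [ 12.1 -42.5  21.1]
```

View pics/ov_top.png

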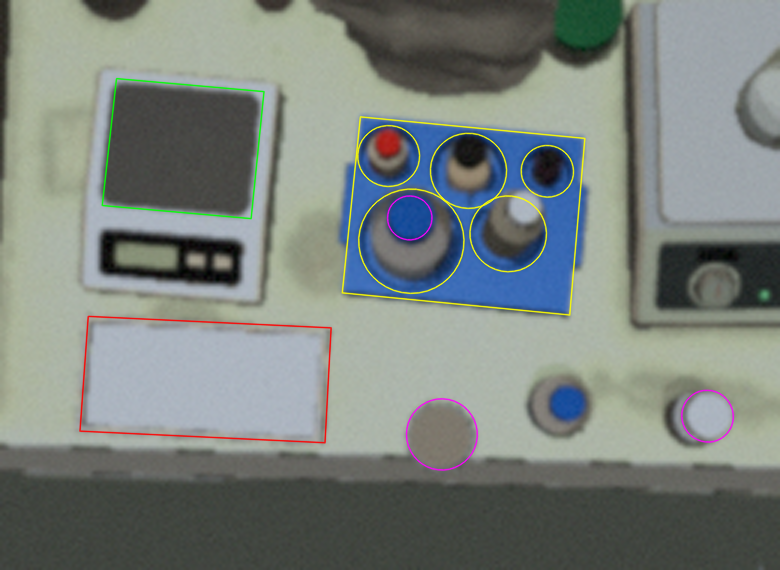

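View pics/ov_w1.png

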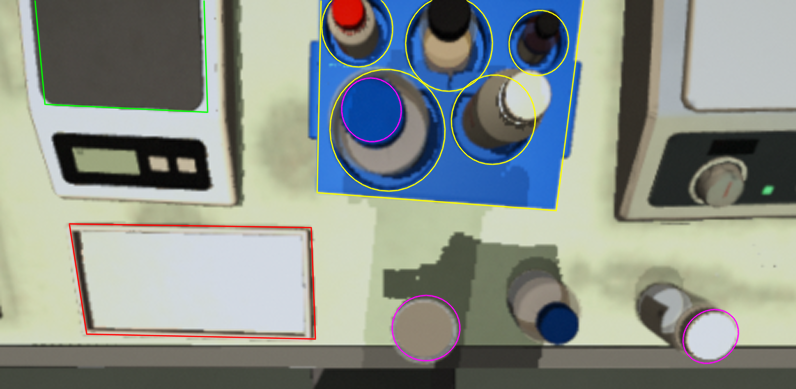

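The overlays fit within about 2 mm: rack (563.5,-123.4, yaw -0.069), tray (about 420,89.5) and pan centre (about 611,113). The open fingertips sit behind the TCP, so the TCP marks the tips when shut. Next is an IK check with the wrist camera turned away from the bagged instrument.

Run:
```python
from h import *
np.set_printoptions(precision=2,suppress=True)
W=dict(blue=(544,-77,104),blueup=(544,-77,220),tr1=(420,136,102),tr1up=(420,136,220),spray=(550,-163.5,129),sprayup=(550,-163.5,240),tr2=(418,44,127),tr2up=(418,44,240),orange=(601,-125,43),orup=(601,-125,160),pan=(611,113,75),panup=(611,113,160),vial=(400,-314.5,42),vialup=(400,-314.5,180))
for n,w in W.items(): 
    print(n,[(y, s if s is None else np.array(s)) for y in (0,1.57,-1.57,3.14,-2.7) for s in [arm.solve_ik(list(w),down(y))]])
```

```text
blue [(0, array([ 0.35,  0.46, -0.38,  1.89,  0.23,  0.83, -1.72])), (1.57, array([ 0.48,  0.49, -0.56,  1.88,  0.34,  0.86, -0.25])), (-1.57, array([-0.41,  0.49,  0.62,  1.94, -0.38,  0.83, -2.73])), (3.14, array([ 0.64,  0.56, -0.79,  1.87,  0.49,  0.92,  1.19])), (-2.7, array([ 0.89,  0.8 , -1.24,  1.86,  0.84,  1.14,  1.35]))]
blueup [(0, array([ 0.38,  0.33, -0.41,  1.77,  0.15,  1.07, -1.65])), (1.57, array([ 0.5 ,  0.35, -0.57,  1.77,  0.21,  1.09, -0.14])), (-1.57, array([-0.58,  0.37,  0.83,  1.84, -0.31,  1.07, -2.78])), (3.14, array([ 0.65,  0.4 , -0.77,  1.76,  0.3 ,  1.11,  1.35])), (-2.7, array([ 0.92,  0.59, -1.23,  1.74,  0.59,  1.24,  1.55]))]
tr1 [(0, array([ 0.08,  0.34, -0.59,  2.13,  0.27,  0.75, -2.26])), (1.57, array([ 0.17,  0.36, -0.7 ,  2.12,  0.33,  0.76, -0.75])), (-1.57, array([-1.36,  0.59,  1.27,  2.21, -0.75,  0.89, -2.76])), (3.14, array([ 0.32,  0.42, -0.89,  2.12,  0.45,  0.81,  0.71])), (-2.7, array([ 0.54,  0.59, -1.23,  2.11,  0.71,  0.95,  0.92]))]
tr1up [(0, array([ 0.15,  0.16, -0.63,  2.  ,  0.11,  1.02, -2.1 ])), (1.57, array([ 0.24,  0.17,
[... 2885 characters left out ...]
 1.63,  0.8 ,  1.29,  1.13]))]
vial [(0, array([ 0.76,  0.48, -0.24,  2.03,  0.18,  0.64, -1.17])), (1.57, array([ 0.78,  0.49, -0.26,  2.03,  0.2 ,  0.65,  0.38])), (-1.57, array([ 0.72,  0.48, -0.19,  2.04,  0.14,  0.64, -2.7 ])), (3.14, array([ 0.93,  0.51, -0.45,  2.02,  0.35,  0.68,  1.82])), (-2.7, array([ 1.44,  0.87, -1.24,  1.99,  0.98,  1.06,  1.74]))]
vialup [(0, array([ 0.73,  0.28, -0.19,  1.93,  0.06,  0.94, -1.06])), (1.57, array([ 0.74,  0.28, -0.2 ,  1.92,  0.07,  0.94,  0.5 ])), (-1.57, array([ 0.72,  0.28, -0.18,  1.93,  0.06,  0.94, -2.63])), (3.14, array([ 0.83,  0.29, -0.31,  1.92,  0.11,  0.95,  2.04])), (-2.7, array([ 1.48,  0.57, -1.23,  1.88,  0.59,  1.13,  2.04]))]
```

```bash
cat > job.py <<'E'
from ov import *
Q=down(np.pi-.069)
RACK=(563.5,-123.4,-.069);TRAY=(419.5,89.5,-.02);PAN=(611,113.5)
T1=place(TRAY,(0,46));T2=place(TRAY,(0,-46))
well=lambda n:place(RACK,WELL[n][:2])
def st(m): print(m,"w",round(readout.get_gripper_width(),3),"F",round(float(readout.get_gripper_force()),1),"wf",np.array(readout.get_wrist_force()),"t",round(readout.get_t(),1),flush=True)
def pick(xy,z,up,pre,squeeze):
    arm.move_gripper(pre,squeeze)
    arm.reach([*xy,up],Q)
    arm.move_straight([*xy,z],Q,120)
    arm.move_gripper(0,squeeze); st("gripped")
    arm.move_straight([*xy,up],Q,120); st("lifted")
def put(xy,z,up,rel,via=()):
    for v in via: arm.move_straight(list(v),Q,200)
    arm.move_straight([*xy,up],Q,200)
    arm.move_straight([*xy,z+15],Q,120)
    arm.move_straight([*xy,z],Q,30); st("down")
    arm.move_gripper(rel); 
    arm.move_straight([*xy,up],Q,150); st("left")
def pic(n,name):
    p=camera_params(n);im=get_image(n);cv2.imwrite(name,im[:,:,::-1]);return p,im
E
python3 - <<'E'
from job import *
arm.reach([480,-60,260],Q)
pick((544.2,-77.5),104,220,.75,50)
put(T1,103,220,.75)
pic("side","pics/s2.png");pic("top","pics/t2.png")
a=cv2.imread("pics/t2.png")[100:300,180:460];b=cv2.imread("pics/s2.png")[80:280,200:480]
cv2.imwrite("pics/c2.png",cv2.resize(np.hstack([a,b]),None,fx=1.42,fy=1.42,interpolation=2))
E
```

```text
gripped w 0.546 F 47.1 wf [-1.   1.4  7.4] t 12.5
lifted w 0.55 F 46.6 wf [ 0.9  0.1 -2.3] t 13.6
down w 0.551 F 49.3 wf [-0.3 -0.1  6.9] t 16.6
left w 0.745 F 0.0 wf [ 0.2  0.5 -1.3] t 17.9
```

View pics/c2.png

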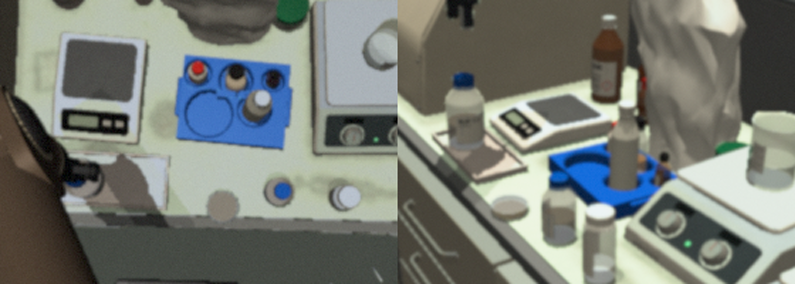

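The blue bottle stands upright in the left half of the tray and its well is empty. Next is the spray bottle.

Run:
```python
from job import *
arm.reach([480,-20,260],Q)
pick((550,-163.7),130,245,.65,40)
put(T2,129,245,.65)
arm.reach([500,-20,260],Q)
pic("side","pics/s3.png");pic("top","pics/t3.png")
a=cv2.imread("pics/t3.png")[100:300,180:460];b=cv2.imread("pics/s3.png")[80:280,200:480]
cv2.imwrite("pics/c3.png",cv2.resize(np.hstack([a,b]),None,fx=1.42,fy=1.42,interpolation=2))
```

```text
gripped w 0.338 F 38.9 wf [0.1 0.5 5.7] t 21.1
lifted w 0.335 F 38.3 wf [-0.2 -0.  -2.7] t 22.2
down w 0.333 F 38.7 wf [ 0.2 -0.2  0.8] t 25.2
left w 0.652 F 0.0 wf [-0.1  0.2 -0.3] t 26.5
```

View pics/c3.png

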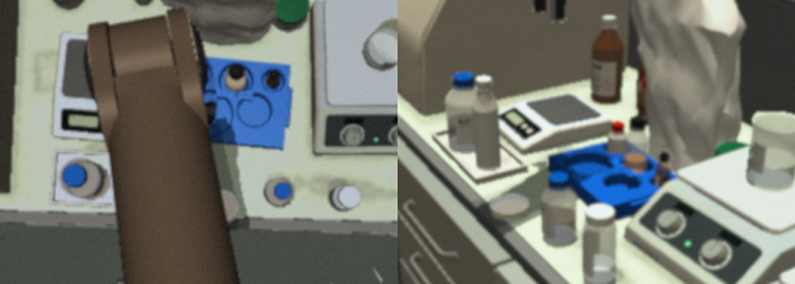

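Both tall bottles stand upright on the tray, and the orange bottle is still in its well. Next is the orange bottle.

Run:
```python
from job import *
pick((601.5,-125.5),44,165,.66,35)
put(PAN,77,165,.66)
arm.reach([450,-200,300],Q)
p,im=pic("side","pics/s4.png");pt,it=pic("top","pics/t4.png")
print([(d["score"],d["point"],onz(pt,d["point"][::-1],38)) for d in landmark_of("top","orange_bottle")])
b=im[80:280,200:480]
overlay(it,pt,(180,100,460,300),1.42,RACK,(*(np.array(PAN)-place((0,0,-.061),(28,0))),-.061),TRAY,[(*PAN,141,20)],"pics/a.png")
cv2.imwrite("pics/c4.png",np.hstack([cv2.imread("pics/a.png"),cv2.resize(b[:,:,::-1],(398,284),interpolation=2)]))
```

```text
gripped w 0.438 F 34.9 wf [-0.3  1.   5.2] t 29.5
lifted w 0.441 F 35.1 wf [-0.9  0.   0.6] t 30.7
down w 0.44 F 35.3 wf [-0.6 -0.9  2.1] t 33.5
left w 0.657 F 0.0 wf [-0.1 -0.  -0.8] t 34.5
[(0.89, [151.7, 251.4], array([605.6, 111.1,  38. ])), (0.69, [161.5, 252.1], array([580.8, 108.3,  38. ]))]
```

View pics/c4.png

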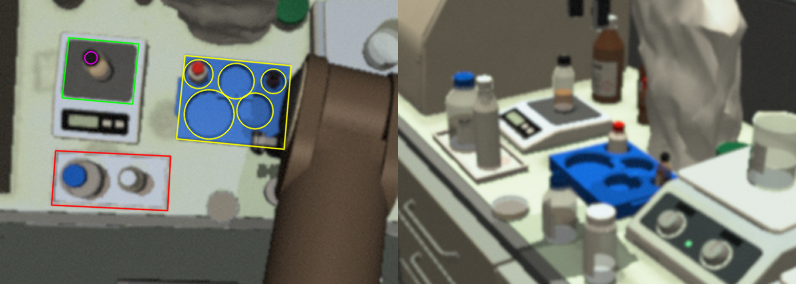

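The orange bottle stands upright on the middle of the pan. Next, the vial goes into the back middle well.

Run:
```python
from job import *
print(well("mid"))
pick((400,-314.5),42,190,.85,35)
put(well("mid"),49,190,.68,via=[(470,-190,190)])
arm.reach([450,80,300],Q)
p,im=pic("side","pics/s5.png");pt,it=pic("top","pics/t5.png")
w=well("mid")
overlay(it,pt,(180,100,460,300),1.42,RACK,(583,114,-.061),TRAY,[(*w,108,38)],"pics/a.png")
cv2.imwrite("pics/c5.png",np.hstack([cv2.imread("pics/a.png"),cv2.resize(im[80:280,200:480,::-1],(398,284),interpolation=2)]))
```

```text
[ 601.4 -126. ]
gripped w 0.496 F 35.0 wf [-1.3  0.5  5.7] t 38.9
lifted w 0.495 F 35.3 wf [0.9 0.1 0.2] t 40.2
down w 0.496 F 36.1 wf [-1.8 -0.2  2.5] t 43.8
left w 0.682 F 0.0 wf [-0.5  0.   0.4] t 45.2
```

View pics/c5.png

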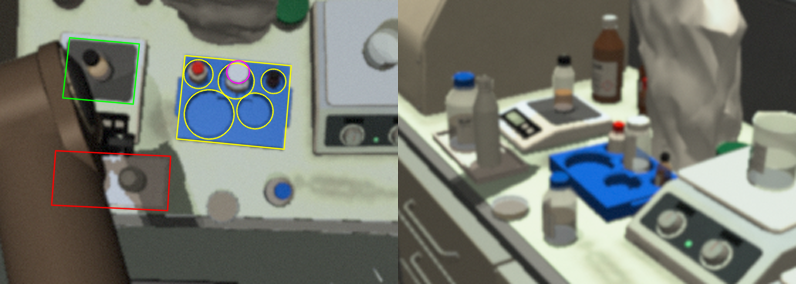

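The vial stands seated in the back middle well with both tall bottles still on the tray. Now I'll return the spray bottle, then the blue-capped one.

Run:
```python
from job import *
arm.reach([*T2,245],Q)
pick(T2,128,245,.65,40)
put(well("spray"),131,245,.65)
arm.reach([480,20,260],Q)
pick(T1,103,235,.75,50)
put(well("blue"),106,235,.75)
arm.reach([330,-330,330],Q); arm.hold(.3)
p,im=pic("side","pics/s6.png");pt,it=pic("top","pics/t6.png")
overlay(it,pt,(180,100,460,300),1.42,RACK,(583,114,-.061),TRAY,[(*well("mid"),108,38),(*well("blue"),138,34),(*well("spray"),161,24)],"pics/a.png")
cv2.imwrite("pics/c6.png",np.hstack([cv2.imread("pics/a.png"),cv2.resize(im[80:280,200:480,::-1],(398,284),interpolation=2)]))
```

```text
gripped w 0.335 F 38.8 wf [0.9 0.1 6.7] t 48.8
lifted w 0.338 F 38.3 wf [-0.   0.4 -1.5] t 49.9
down w 0.334 F 38.6 wf [-0.   0.2 -0.2] t 52.9
left w 0.65 F 0.0 wf [ 0.2 -0.8  0.5] t 54.1
gripped w 0.546 F 47.2 wf [-1.3 -2.  10.4] t 57.4
lifted w 0.542 F 46.5 wf [ 0.2  0.3 -2.6] t 58.6
down w 0.544 F 48.4 wf [-1.8  0.5  4.4] t 61.7
left w 0.751 F 0.0 wf [-0.3 -0.6  0.5] t 63.1
```

View pics/c6.png

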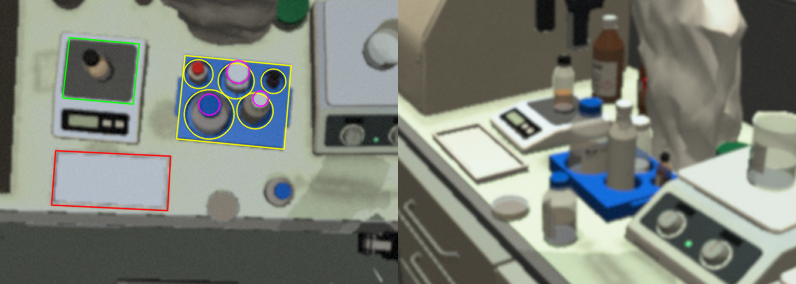

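The final view shows all caps on their predicted seated positions. In the side view the blue cap is at (336,148) and the spray top at (359,150), matching the start. I'll hand it in.

```bash
python3 -c "
from plant import *
print(sign_off())"
```

```text
the job is handed in; nothing more can be done
None
```

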